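Dip the grease paddle in the grease tin

ROBOT

A 6-joint arm with a two-finger parallel gripper is mounted at the origin on a cart in front of the work surface, level with it; the furniture and walls round the work are solid. World frame = base frame: x ahead of the robot, y to its left, z up, the work surface at z = 0. Lengths are in m, angles in degrees, forces in N, time in s.
With the tool pointing down it reaches from about 0.4 to 0.825 m from the base axis. Payload 7 kg.
Tool frame: the origin (TCP) lies midway between the tips of the shut fingers; the grasp point (between the pads) lies 19 mm behind it; z points along the fingers, y is the line along which they close (so a half turn about z gives the same grasp; the last joint's range is limited). The gripper opens to 88 mm and grips with 3 to 60 N. Pads are 19 mm wide; open, the fingers measure 130 mm over their backs; the gripper's body (78 mm by 193 mm) begins 47 mm behind the grasp point.
Start: joints at [81.308, 20.546, 0.682, 0, -70.136, -16.507], TCP at [0.287, 0.611, 0.227] pointing down, gripper open.
Joint ranges: [-176.03, 176.03], [-82.01, 121.73], [-58.28, 71.71], [-173.87, 95.51], [-174.79, -0.11], [-173.66, 173.66]. Speed limits (degrees/s): [136.94, 136.94, 172.46, 180, 180, 180].

INTERFACE

Orientations are given as a 3x3 rotation matrix whose columns are the frame's x, y, z axes.
In Python, from rig import robot gives the robot as it stands. Calls block until the motion is done:
- robot.goto(position, orientation): joint-space move of the TCP to a pose.
- robot.servo_line(position, ori=None, speed=0.15): straight line of the TCP; ori=None keeps the orientation; speed is the mean speed in m/s.
- robot.movej(angles): joint-space move.
- robot.move_gripper(opening): opening from 0.0 (shut) to 1.0 (fully open); the grip force is fixed at half the most; returns when the fingers have stopped.
- robot.dwell(seconds).
- robot.ik(position, orientation): joint angles nearest the present ones, or None.
- robot.grab_frame(name): name is "side" or "top" or "wrist"; returns (picture, depth): 480x640x3 uint8, red, green, blue; 480x640 float32, m along the optical axis (not along the pixel's ray), 0 where there is no reading.
- robot.camera_info(name): a dict with "vfov" (degrees; the focal length in pixels is half the picture's height over the tangent of half this angle, whatever the lens; pixels are square), "cx", "cy" (the principal point, pixels), "view" (4x4, takes a point from world to camera coordinates); the wrist camera has in their place "T_tool_cam" (4x4, takes a point from camera to tool coordinates, whose origin is the TCP and whose axes are the flange's). Camera axes: x right, y down, z forward; pixel columns grow to the right and rows downward; lengths in m; the calibration is good to about 2 mm. The wrist camera is an equidistant fisheye: a pixel r from the principal point sees the ray r / f radians off the axis. A picture is of the moment at which its call begins: read the wrist's pose just before it. camera_info takes no time and is no camera call.
A pose or a line that the arm cannot do raises robot.Unreachable and nothing moves.
- robot.job_done(): hands the job in; it is judged then, once.
Readings, each from a call of its own:
- robot.read_t(): time.
- robot.read_qpos(): joint angles.
- robot.read_qvel(): joint speeds.
- robot.read_effort(): joint torques, N m.
- robot.read_position(): TCP position.
- robot.read_tcp_rot(): TCP orientation.
- robot.read_force(): force on the tool from outside, world axes, zero at the start.
- robot.read_ft_torque(): the same for the moment, N m.
- robot.read_grip_width(): opening from 0.0 (shut) to 1.0 (fully open).
- robot.read_finger_force(): force on a finger pad.
Only numpy, scipy, OpenCV 4.12 (cv2) and the standard library are available. Lean on these libraries where they do the work, as an engineer would, in place of code of your own. Each camera call takes 0.05 s, during which the arm holds its last target. There are 200 camera calls.

TASK

Take the grease paddle by its handle out of its wooden stand, dip the tip of its blade into the low, wide grease tin to about half the tin's depth, and hang the paddle back in its stand, blade down, upright and resting on its disc, then let go. Leave the grease tin where it stands.

Things in the scene. Friction and masses are not known exactly. Their poses are not given: they have to be found in the camera images.
- paddle_handle (a point): Grease paddle, 158 mm long, ~0.12 kg, upright in the stand: round pale wooden handle (dia 20, 70 mm long), steel ferrule (dia 23, 8 high), flat steel disc (dia 56, 4 thick) resting on the stand, thin stem, flat blade 16 x 6 mm. This point: on its axis mid-handle, 45 mm above the disc's underside, 37 below the handle's top, 121 above the blade's tip. z points up the handle; grasp from any side.
- paddle_tip (a point): The lower end of the paddle's steel blade, on the paddle's axis, 121 mm below the handle point and 76 mm below the underside of the disc. z points up the handle.
- grease_tin_rim (a point): Centre of the grease tin's open mouth, level with its rim; z up. The lowest of three open tins that change places: 86 mm across, 45 high, inside 70 across and 41 deep, empty, loose, about 0.5 kg. The others, a taller paint tin (98 across, 85 high) and a brown rusty tin (70 across, 70 high), play no part.
- stand_hole (a point): Centre of the round hole in the wooden stand's top board, level with its upper face; z up. The stand is fixed, 100 x 100 mm and 100 high; the hole is 36 mm across, through the 14 mm board, with 76 mm of open space under the board. With the paddle hung in place the disc's underside is level with this point.
There are look-alikes about, which are no part of the job. Leave any pink look-alike of the part that bears paddle_handle alone.

How it is judged:
By the outcome, as a careful person would: the job done as asked, in the order asked, and still so for the second after the job is handed in, with the robot touching nothing.
It also fails if it takes over 45 s, if anything falls off the work surface, if the arm or the gripper's body presses on something with over 40 N, if the wrist force passes 120 N, or if a joint passes its speed limit or range.

## Working session

There is one attempt and no reset: what is moved stays moved. The work goes in short steps, each a Python script; the robot and the scene stay as the last script left them, time stands still between calls to the robot, and variables do not carry over. Pictures are saved under pics/ and viewed, at most 10 in all, crops included, and the job is handed in when it is done.

```bash
mkdir -p pics
cat > h.py <<'E'
import numpy as np, cv2
from rig import robot
def cloud(name, d):
    i=robot.camera_info(name); f=240/np.tan(np.radians(i["vfov"]/2))
    v,u=np.mgrid[0:480,0:640]
    P=np.stack([(u-i["cx"])/f*d,(v-i["cy"])/f*d,d],-1)
    V=np.array(i["view"]); return (P-V[:3,3])@V[:3,:3]
E
python3 - <<'E'
from h import *
for n in ["side","top"]:
    c,d=robot.grab_frame(n); cv2.imwrite(f"pics/{n}0.png",c[...,::-1]); np.savez(f"{n}0.npz",c=c,d=d)
    i=robot.camera_info(n); print(n,i["vfov"],i["cx"],i["cy"],np.round(i["view"],3).tolist())
print(robot.read_t())
E
```

```text
side 54.35228338383855 316.6752110887324 233.201867151478 [[-0.157, -0.987, -0.012, -0.03], [-0.79, 0.133, -0.598, 0.483], [0.592, -0.085, -0.801, 0.708], [0.0, 0.0, 0.0, 1.0]]
top 42.14101467513277 327.24456005881206 237.33547035568077 [[-0.016, -1.0, -0.005, -0.105], [-0.996, 0.016, -0.091, 0.516], [0.091, 0.004, -0.996, 1.472], [0.0, 0.0, 0.0, 1.0]]
0.1
```

View pics/side0.png

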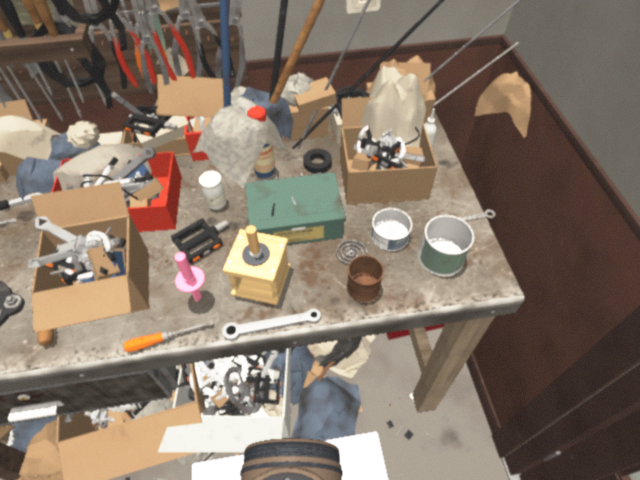

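View pics/top0.png

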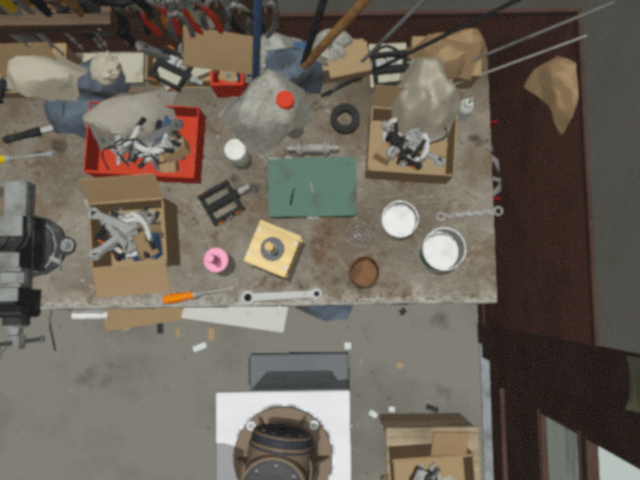

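The stand with the paddle is at side (256,255) / top (272,248). The low grease tin is at side (392,230) / top (400,219), right of the green box. The pink look-alike is at top (216,260).

Run:
```python
from h import *
def circ(P):
    A=np.c_[2*P[:,:2],np.ones(len(P))]; s=np.linalg.lstsq(A,(P[:,:2]**2).sum(1),rcond=None)[0]
    return s[:2],np.sqrt(s[2]+s[:2]@s[:2])
for n,rs,rt in [("side",(slice(222,305),slice(220,295)),(slice(202,256),slice(365,418))),("top",(slice(215,285),slice(238,308)),(slice(196,244),slice(376,424)))]:
    z=np.load(n+"0.npz"); X=cloud(n,z["d"]); ok=z["d"]>0
    hsv=cv2.cvtColor(z["c"],cv2.COLOR_RGB2HSV)
    P=X[rs][ok[rs]]; h=hsv[rs][ok[rs]]
    print(n,"valid",len(P))
    print(" zhist",np.histogram(P[:,2],np.arange(-.01,.22,.01))[0])
    m=(abs(P[:,2]-.1)<.006)&(h[:,1]>80); r=cv2.minAreaRect(P[m][:,:2].astype(np.float32)); print(" board",r,np.median(P[m][:,2]))
    m=(abs(P[:,2]-.104)<.006)&(h[:,1]<80); print(" disc",m.sum(),cv2.minAreaRect(P[m][:,:2].astype(np.float32)) if m.sum()>5 else 0)
    for a,b in [(.12,.14),(.14,.16),(.16,.175),(.175,.19)]:
        m=(P[:,2]>a)&(P[:,2]<b)
        if m.sum()>3: print(" handle",a,m.sum(),P[m].mean(0),P[m][:,:2].min(0),P[m][:,:2].max(0))
    P=X[rt][ok[rt]]; print(" tin z",np.histogram(P[:,2],np.arange(-.01,.1,.005))[0])
    m=(P[:,2]>.038)&(P[:,2]<.052); Q=P[m]; c,r=circ(Q); print(" tin",m.sum(),c,r,cv2.minEnclosingCircle(Q[:,:2].astype(np.float32)))
    G=cv2.resize(np.hstack([z["c"][rs][:70,:70],]),(280,280)); 
    big=cv2.resize(z["c"][190:310,210:480],None,fx=2.9,fy=2.9,interpolation=cv2.INTER_CUBIC); cv2.imwrite(f"pics/{n}1.png",big[...,::-1])
```

```text
side valid 6203
 zhist [ 524 1567  595  104  105  124  161  129  333  153  563 1520   47   31
   33   34   33   34   39   74    0    0]
 board ((0.48635950684547424, 0.011514857411384583), (0.1010122075676918, 0.10283330827951431), 67.80176544189453) 0.09990595585473935
 disc 1739 ((0.4868236184120178, 0.01190706342458725), (0.09952636808156967, 0.10116158425807953), 67.29524230957031)
 handle 0.12 64 [0.4777138  0.01151162 0.13012949] [0.47417171 0.00209234] [0.48548962 0.02194482]
 handle 0.14 67 [0.47777841 0.01123297 0.15005763] [0.47367614 0.00221122] [0.48609642 0.02171363]
 handle 0.16 56 [0.4775925  0.01164689 0.16782022] [0.47454546 0.00227289] [0.48484526 0.02190715]
 handle 0.175 91 [0.48240068 0.01192213 0.18155212] [0.47421654 0.00309058] [0.49430631 0.02174925]
 tin z [   0  389 1293  349  102   95  106   99  107  104   97  108    1    0
    0    0    2    0    0    0    0]
 tin 246 [ 0.55579547 -0.28607922] 0.041599696077038735 ((0.5566688776016235, -0.2862091660499573), 0.04433625936508179)
top valid 4874
 zhist [1616 1080   40   22   31   16    9   18   69   31  959 
[... 223 characters left out ...]
6, 0.012650169432163239), (0.09809443354606628, 0.07221367210149765), 67.09776306152344)
 handle 0.12 10 [0.47835302 0.00617935 0.13033481] [0.47289016 0.00262225] [0.4871711  0.01467675]
 handle 0.14 9 [0.47897904 0.00493396 0.15300608] [0.47372096 0.00258949] [0.48715482 0.00953529]
 handle 0.16 10 [0.47821427 0.00805933 0.16907211] [0.47317681 0.00348825] [0.48768585 0.01530248]
 handle 0.175 63 [0.48275778 0.01193382 0.18101875] [0.4739988  0.00280772] [0.49183116 0.0200807 ]
 tin z [133 724 880 279  43  27  20  21  16  41  64  36   1   2   0   0   0   0
   0   0   0]
 tin 124 [ 0.55113732 -0.28885071] 0.043089088785735606 ((0.5406572818756104, -0.29772621393203735), 0.06032884493470192)
```

View pics/side1.png

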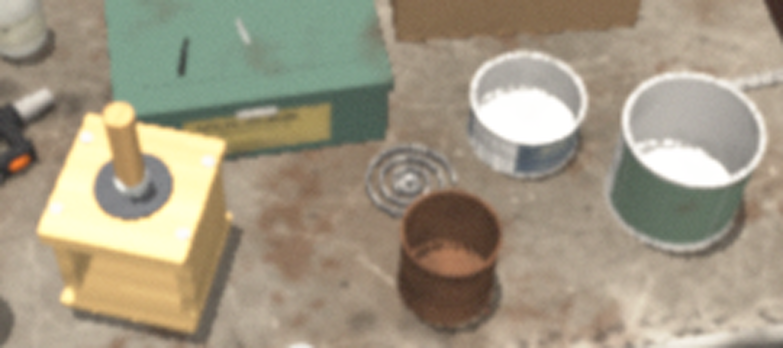

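View pics/top1.png

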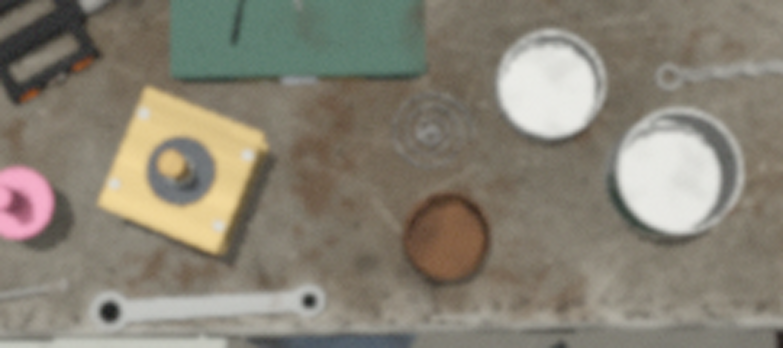

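The disc sits over the middle of the stand at about (0.484, 0.012), and the tin centre is at about (0.553, -0.287). I'll grasp from above and check the lift.

```bash
cat >> h.py <<'E'
def R(yaw):
    c,s=np.cos(yaw),np.sin(yaw)
    return np.array([[c,s,0],[s,-c,0],[0,0,-1.]])
E
python3 - <<'E'
from h import *
H=np.array([.4835,.012]); T=np.array([.553,-.287]); q0=np.array(robot.read_qpos()); R0=np.array(robot.read_tcp_rot()); print(R0.round(2).tolist())
for k in range(0,360,45):
    r=R(np.radians(k)); qs=[robot.ik(p,r) for p in ([*H,.33],[*H,.126],[*T,.126],[*T,.25])]
    print(k,[None if q is None else np.round(q).astype(int).tolist() for q in qs])
E
```

```text
[[0.9, -0.43, -0.0], [-0.43, -0.9, -0.0], [0.0, 0.0, -1.0]]
0 [[25, -1, -12, 0, -79, 65], [25, 8, -31, 0, -51, 65], [-9, 20, -14, 0, -56, 99], [-9, 15, -4, 0, -71, 99]]
45 [[25, -1, -12, 0, -79, 110], [25, 8, -31, 0, -51, 110], [-9, 20, -14, 0, -56, 144], [-9, 15, -4, 0, -71, 144]]
90 [[25, -1, -12, 0, -79, 155], [25, 8, -31, 0, -51, 155], [-9, 20, -14, 0, -56, -171], [-9, 15, -4, 0, -71, -171]]
135 [[25, -1, -12, 0, -79, -160], [25, 8, -31, 0, -51, -160], [-9, 20, -14, 0, -56, -126], [-9, 15, -4, 0, -71, -126]]
180 [[25, -1, -12, 0, -79, -115], [25, 8, -31, 0, -51, -115], [-9, 20, -14, 0, -56, -81], [-9, 15, -4, 0, -71, -81]]
225 [[25, -1, -12, 0, -79, -70], [25, 8, -31, 0, -51, -70], [-9, 20, -14, 0, -56, -36], [-9, 15, -4, 0, -71, -36]]
270 [[25, -1, -12, 0, -79, -25], [25, 8, -31, 0, -51, -25], [-9, 20, -14, 0, -56, 9], [-9, 15, -4, 0, -71, 9]]
315 [[25, -1, -12, 0, -79, 20], [25, 8, -31, 0, -51, 20], [-9, 20, -14, 0, -56, 54], [-9, 15, -4, 0, -71, 54]]
```

Run:
```python
from h import *
H=np.array([.4835,.012]); r=R(np.radians(270))
p=robot.read_position(); robot.servo_line([p[0],p[1],.34],speed=.25)
robot.goto([*H,.30],r)
robot.servo_line([*H,.126],speed=.12); robot.dwell(.2)
print(robot.read_position(),robot.read_force(),robot.read_t())
c,_=robot.grab_frame("side")
robot.move_gripper(0); robot.dwell(.3)
print(robot.read_grip_width(),robot.read_finger_force(),robot.read_force(),robot.read_t())
f=robot.grab_frame("side")[0]
cv2.imwrite("pics/g.png",cv2.resize(np.hstack([c[150:310,180:340],f[150:310,180:340]]),None,fx=2.4,fy=2.4)[...,::-1])
```

```text
[0.48373456 0.01209733 0.12642879] [-0.26907015  0.64263535 -0.04730617] 4.75
0.21934849911166823 29.998786747455597 [-0.52190761  0.36587746 -1.27482075] 6.175
```

View pics/g.png

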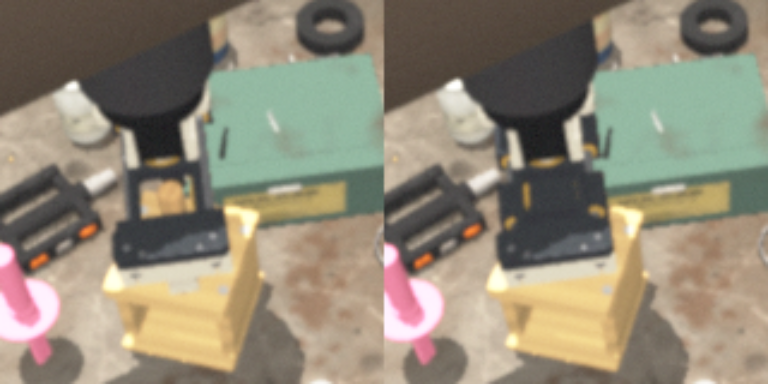

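The fingers closed on the handle, with a width of 19.3 mm against the 20 mm handle. Next I'll lift, go above the tin and measure the tip.

Run:
```python
from h import *
H=np.array([.4835,.012]); T=np.array([.553,-.287])
robot.servo_line([*H,.25],speed=.12)
robot.servo_line([*T,.25],speed=.2); robot.dwell(.4)
print(robot.read_position(),robot.read_grip_width(),robot.read_force(),robot.read_t())
ims=[]
for n in ["side","top"]:
    c,d=robot.grab_frame(n); np.savez(n+"2.npz",c=c,d=d); ims.append(c)
z=np.load("side2.npz"); X=cloud("side",z["d"]); ok=z["d"]>0
m=ok&(abs(X[...,0]-T[0])<.06)&(abs(X[...,1]-T[1])<.06)&(X[...,2]>.105)&(X[...,2]<.235)
P=X[m]
for a in np.arange(.11,.235,.01):
    q=P[(P[:,2]>=a)&(P[:,2]<a+.01)]
    if len(q): print(round(a,2),len(q),q.mean(0).round(4),q.min(0).round(4),q.max(0).round(4))
cv2.imwrite("pics/t.png",cv2.resize(ims[0][90:290,300:500],None,fx=3,fy=3)[...,::-1])
```

```text
[ 0.5530621  -0.2867697   0.25010138] 0.2197645483325903 [ 0.2586669   0.18828269 -1.11119497] 9.4917
0.15 18 [ 0.5509 -0.2854  0.1553] [ 0.5455 -0.2899  0.15  ] [ 0.5608 -0.2832  0.16  ]
0.16 20 [ 0.5506 -0.2848  0.1652] [ 0.5439 -0.2886  0.16  ] [ 0.5591 -0.2831  0.17  ]
0.17 20 [ 0.55   -0.2853  0.1747] [ 0.5451 -0.2901  0.1702] [ 0.5599 -0.2822  0.1792]
0.18 25 [ 0.5507 -0.2851  0.1851] [ 0.5437 -0.2902  0.1801] [ 0.5611 -0.2826  0.1894]
0.19 21 [ 0.5493 -0.2856  0.1959] [ 0.5447 -0.2892  0.1901] [ 0.5556 -0.2823  0.1998]
0.2 3 [ 0.5488 -0.2856  0.2017] [ 0.5483 -0.2864  0.2003] [ 0.5496 -0.284   0.2031]
0.22 250 [ 0.5464 -0.2804  0.2286] [ 0.5258 -0.3125  0.2248] [ 0.58   -0.2588  0.23  ]
0.23 84 [ 0.5472 -0.2813  0.2312] [ 0.5237 -0.3098  0.23  ] [ 0.5764 -0.2595  0.2348]
```

View pics/t.png

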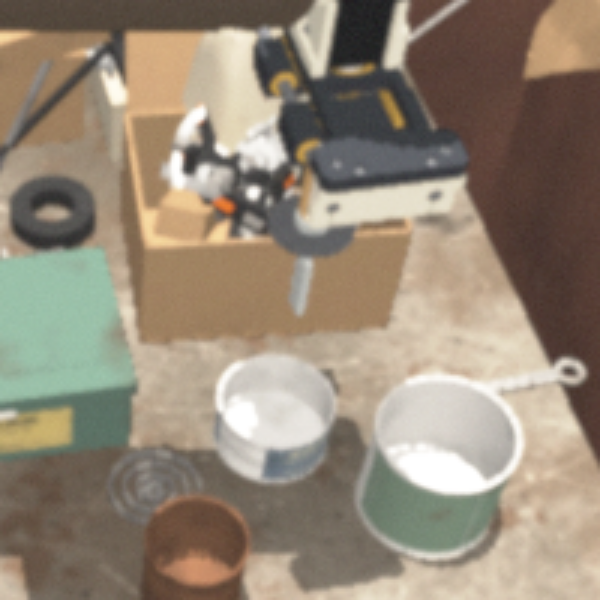

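The paddle hangs vertical, with the tip at z of about 0.148 as expected. I'll check clearance to the cardboard box before descending.

Run:
```python
from h import *
for n in ["side","top"]:
    z=np.load(n+"0.npz"); X=cloud(n,z["d"]); ok=z["d"]>0
    for x in np.arange(.60,.74,.02):
        m=ok&(X[...,0]>x)&(X[...,0]<x+.02)&(abs(X[...,1]+.287)<.08)
        if m.sum(): print(n,round(x,2),m.sum(),X[m][:,2].max().round(3))
    T=X[200:240,378:422] if n=="top" else X[205:250,370:415]
    m=(T[...,2]>.04)&(T[...,2]<.05); print(T[m].min(0),T[m].max(0))
```

```text
side 0.6 554 0.024
side 0.62 524 0.006
side 0.64 2374 0.114
side 0.66 631 0.151
side 0.68 890 0.152
side 0.7 437 0.145
side 0.72 426 0.148
side 0.74 1057 0.191
[ 0.5126137  -0.32843799  0.04000444] [ 0.5992242  -0.24278009  0.04921729]
top 0.6 509 0.01
top 0.62 522 0.009
top 0.64 1032 0.119
top 0.66 359 0.15
top 0.68 951 0.154
top 0.7 593 0.145
top 0.72 607 0.143
top 0.74 874 0.198
[ 0.51203102 -0.32944173  0.04006367] [ 0.59614929 -0.24355394  0.0499806 ]
```

Run:
```python
from h import *
H=np.array([.4835,.012]); T=np.array([.555,-.286])
robot.servo_line([*T,.25]); robot.servo_line([*T,.1263],speed=.1); robot.dwell(.6)
print(robot.read_position(),robot.read_force(),robot.read_t())
robot.servo_line([*T,.25],speed=.12)
robot.servo_line([*H,.25],speed=.2); robot.dwell(.3)
robot.servo_line([*H,.16],speed=.1); robot.servo_line([*H,.1275],speed=.05); robot.dwell(.3)
print(robot.read_position(),robot.read_force(),robot.read_grip_width(),robot.read_t())
robot.servo_line([*H,.126],speed=.02); robot.dwell(.2)
print(robot.read_position(),robot.read_force(),robot.read_t())
c,d=robot.grab_frame("side"); cv2.imwrite("pics/p.png",cv2.resize(c[150:310,180:440],None,fx=2.9,fy=2.9)[...,::-1])
```

```text
[ 0.55499482 -0.28598725  0.12630798] [-0.04675312  0.58725093 -1.52612656] 11.825
[0.48361158 0.01204506 0.12773653] [-0.01537191  0.98688294 -1.32960161] 0.22304847267588696 17.1417
[0.48346247 0.01199538 0.12595707] [-0.63495111  0.00779668 -0.78930271] 17.5917
```

View pics/p.png

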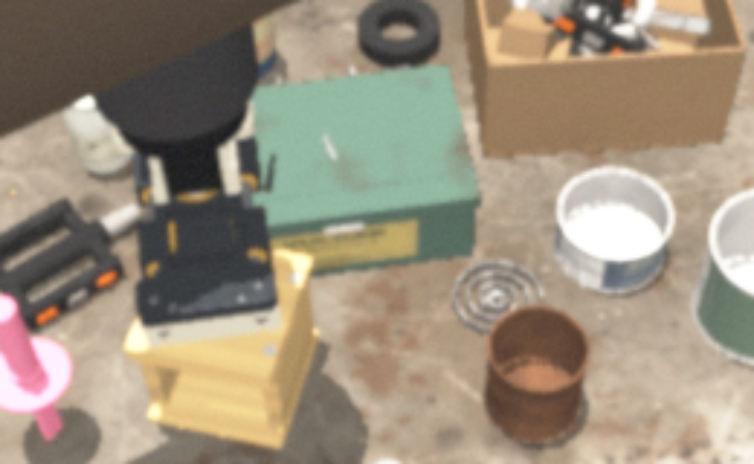

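The disc is at the stand and the wrist load is starting to drop. I'll release, retreat and verify.

Run:
```python
from h import *
H=np.array([.4835,.012])
robot.servo_line([*H,.1256],speed=.02); robot.dwell(.2); print(robot.read_force())
robot.move_gripper(1.0); robot.dwell(.3)
robot.servo_line([*H,.33],speed=.12)
robot.goto([.40,.33,.36],R(np.radians(270))); robot.dwell(.5)
for n in ["side","top"]:
    c,d=robot.grab_frame(n); X=cloud(n,d); m=(d>0)&(abs(X[...,0]-.484)<.05)&(abs(X[...,1]-.012)<.05)
    P=X[m]
    for a,b in [(.12,.15),(.15,.175),(.177,.19)]:
        q=P[(P[:,2]>a)&(P[:,2]<b)]; print(n,a,len(q),q.mean(0).round(4),q.min(0).round(4),q.max(0).round(4))
    t=X[(d>0)&(abs(X[...,0]-.555)<.06)&(abs(X[...,1]+.286)<.06)]; t=t[(t[:,2]>.04)&(t[:,2]<.05)]; print("tin",t.min(0).round(4),t.max(0).round(4))
    if n=="side": cv2.imwrite("pics/f.png",cv2.resize(c[150:310,180:440],None,fx=2.9,fy=2.9)[...,::-1])
print(robot.read_t(),robot.read_force())
```

```text
[-2.53345184  0.34071856  5.75449878]<stdin>:11: RuntimeWarning: Mean of empty slice.
  ret = um.true_divide(
Traceback (most recent call last):
ValueError: zero-size array to reduction operation minimum which has no identity
```

Run:
```python
from h import *
robot.goto([.287,.611,.34],R(np.radians(270))); robot.dwell(.3)
for n in ["side","top"]:
    c,d=robot.grab_frame(n); X=cloud(n,d); m=(d>0)&(abs(X[...,0]-.484)<.05)&(abs(X[...,1]-.012)<.05)
    cv2.imwrite(f"pics/f{n}.png",cv2.resize(c[150:310,180:440],None,fx=2.9,fy=2.9)[...,::-1])
    P=X[m]
    for a,b in [(.12,.15),(.15,.175),(.177,.19)]:
        q=P[(P[:,2]>a)&(P[:,2]<b)]
        if len(q): print(n,a,len(q),q.mean(0).round(4),q.min(0).round(4),q.max(0).round(4))
    t=X[(d>0)&(abs(X[...,0]-.555)<.06)&(abs(X[...,1]+.286)<.06)]; t=t[(t[:,2]>.04)&(t[:,2]<.05)]; print("tin",t.min(0).round(4),t.max(0).round(4))
print(robot.read_t(),robot.read_force())
```

```text
side 0.12 99 [0.4769 0.0116 0.1347] [0.473  0.0022 0.12  ] [0.4858 0.022  0.1499]
side 0.15 88 [0.4768 0.0113 0.1627] [0.4735 0.0022 0.1504] [0.4853 0.0218 0.175 ]
side 0.177 86 [0.482  0.0118 0.182 ] [0.4743 0.0031 0.177 ] [0.4928 0.0217 0.1857]
tin [ 0.4966 -0.339   0.04  ] [ 0.6006 -0.243   0.0497]
top 0.12 13 [0.4771 0.0068 0.1363] [0.4724 0.0023 0.1272] [0.4877 0.0161 0.1441]
top 0.15 15 [0.4781 0.0071 0.1662] [0.4727 0.0024 0.1577] [0.4878 0.0188 0.1741]
top 0.177 61 [0.4821 0.0119 0.1809] [0.4738 0.0023 0.1771] [0.4916 0.0203 0.1867]
tin [ 0.4951 -0.3437  0.0401] [ 0.5963 -0.2435  0.0495]
24.8083 [0.190213   0.01472325 0.46664482]
```

View pics/fside.png

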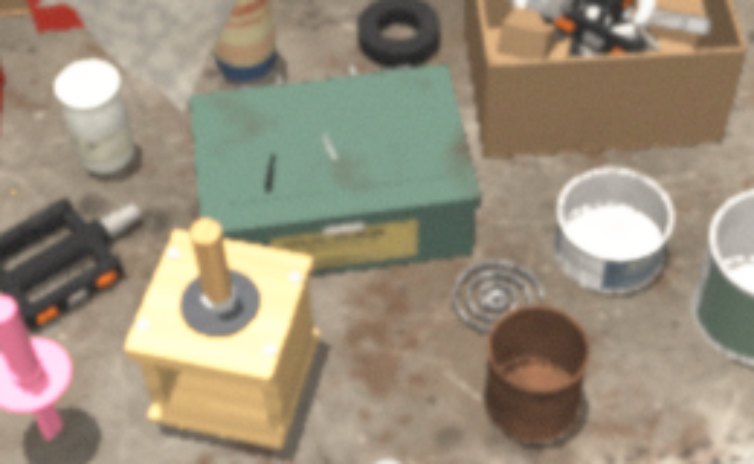

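The paddle hangs upright on its disc, within a millimetre of where it started. The tin has not moved.

```bash
python3 -c "
from rig import robot
print(robot.job_done())"
```

```text
the job is handed in; nothing more can be done
None
```

The paddle was dipped to about half the grease tin's depth and hung back in its stand, upright on its disc and released; the tin stayed where it was, and I handed the job in at about 25 s.

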